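# Empty the roller wash jar

### The arm

A 7-joint arm with a two-finger parallel gripper is mounted at the origin on the work surface. World frame = base frame: x ahead of the robot, y to its left, z up, the work surface at z = 0. Lengths are in m, angles in rad, forces in N, time in s.
With the tool pointing down it reaches from about 0.425 to 0.95 m from the base axis. Payload 16.7 kg.
Tool frame: the origin (TCP) lies midway between the tips of the shut fingers; the grasp point (between the pads) lies behind it (robot.grip_point_offset is the z of the grasp point in the tool frame, in m); z points along the fingers, y is the direction in which the jaws open and shut (so a half turn about z gives the same grasp; the last joint's range is limited). The gripper opens to 94 mm and grips with 3 to 60 N. Pads are 16 mm wide; open, the fingers measure 119 mm over their backs; the gripper's body (75 mm by 177 mm) begins 78 mm behind the grasp point.
Start: joints at [-1.413, 0.426, 0.074, 1.606, -0.034, 1.111, -0.067], TCP at [0.204, 0.643, 0.205] pointing down, gripper open.
Joint ranges: [-2.85, 2.85], [-0.5, 2.14], [-1.23, 1.37], [0.21, 2.46], [-1.02, 4.16], [0.16, 2.05], [-2.73, 2.73]. Speed limits (rad/s): [1.89, 1.89, 2.39, 2.39, 3.01, 3.01, 3.01].

### API

Orientations are given as a unit quaternion [w, x, y, z].
In Python, from station import observe, cams, robot gives the robot as it stands.
- The arm moves only by the tool move_arm, never from a script. Its argument "rows" is a list of rows, each a list of 3 entries, a list of its own where there are three numbers: the closure in counts, from 0 (fully open) to 255 (shut), then the shift along the tool's x, y, z in cm, then the turn about the tool's z in rad. In form: [[jaw, [x, y, z], turn], ...]. A call has 1 to 20 rows; each row shifts and turns the pose as measured when the row begins, along the tool's axes as they then stand; what a row does not reach is not made up. A row lasts 1/12 s, in which the tool goes at most 41.7 mm and 7.16 degrees, less where a joint would pass 70% of its speed; a pose out of reach is approached as far as the arm can. A call is refused whole if a number of a shift passes 4.17 or a number of a turn 0.125, either way. A call with a gripper value outside its range is refused whole. The fingers move at their own pace and stop on an object; "squeeze" is the grip in N (left out, the last holds). Time passes only in rows, so rows that do not move let the fingers close. It gives the time, the measured TCP pose, the force and the opening at its end, in the units of the state.
- observe(): the state, without advancing time (a new reading comes with each control period).
- cams.snapshot(name): name is "scene" or "top" or "wrist"; returns the picture (384x512x3 uint8, red, green, blue); there is no depth.
- cams.get_calibration(name): a dict with "K" (3x3 intrinsics, pixels), "k1" (the pictures are not rectified: a ray, as slopes to the right and down, at radius r is drawn at 1 + k1 r^2 times it, then the intrinsics apply), "R" (3x3) and "t" (3): a world point X has camera coordinates R X + t. Camera axes: x right, y down, z forward; pixel columns grow to the right and rows downward; lengths in m; the calibration is good to about 2 mm. A picture is of the moment at which its call begins: read the wrist's pose just before it. get_calibration takes no time and is no camera call; for the wrist camera it gives the pose at the moment of the call.
- robot.job_done(): hands the job in, once; it reports no verdict.
The state is a dict: "time": time; "q": joint angles; "qvel": joint speeds; "effort": joint torques, N m; "tool_pos": TCP position; "tcp_rot": TCP orientation; "wrist_force": force on the tool from outside, world axes, zero at the start; "torque": the same for the moment, N m; "width": finger opening in m.
Only numpy, scipy, OpenCV 4.12 (cv2) and the standard library are available. Lean on these libraries where they do the work, as an engineer would, in place of code of your own. Each camera call takes 0.05 s, during which the arm holds its last target.

### The job

Unscrew the perforated cap from the jar in the tipping stand while the jar is upright, and set the cap down gently on the square rubber mat, right way up. Then tip the open jar over with the crank so that all three copier rollers slide out into the tray under it, and let go. Leave the cleaner bottle, the cartridge and the screwdriver where they are.

Things in the scene. Friction and masses are not known exactly. Their poses are not given: they have to be found in the camera images.
- stand: Fixed steel stand. Origin at table level under the jar's centre; z up. The jar hangs on a level pivot along the stand's x axis, 150 mm above the table, between two grey uprights (50 mm wide in y, 10 mm thick, 166 mm high, at x = -78 and +78 mm). The crank is on the -x side, the jar tips towards +y. Base plate 190 x 290 mm, centred at y = +50 mm.
- tray (a point): Centre of the inner floor of the open aluminium catch tray fixed in the stand, beneath the jar and reaching out to +y; axes as the stand's. Inside 128 mm (x) by 262 mm (y); its walls end 36 mm above this point.
- jar (a joint): Tip angle of the jar: 0 upright (a stop), growing as the top goes over towards the stand's +y, to a stop at 2.44 (140 degrees, mouth down). It stays where it is left: friction about 0.4 N m, so 4 to 6 N pushed along the crank's arc. The rollers slide out only when it is tipped well past level, and surely at the far stop.
- jar_mouth (a point): Centre of the open end of the clear plastic jar, 60 mm from the pivot; it tips with the jar, z out of the mouth. Jar 92 mm across outside, 84 mm inside, 120 mm long, pivoted at mid-length; its thread is outside the neck, hidden in the cap.
- crank_grip (a point): Mid-point of the crank's black peg, 14 mm thick, along the stand's x axis from x = -97 to -156 mm (this point x = -128). It circles the pivot at 100 mm radius: with the jar upright it is 70 degrees from straight up on the -y side (34 mm above the pivot), goes over the top, and ends 70 degrees down the +y side. The crank arm, 10 mm thick, is at x = -92 mm.
- cap: White perforated screw cap, 114 mm across, about 120 g, origin at the centre of the lower edge of its skirt, z up. Coarse right-hand thread: turned counter-clockwise it rises 30 mm per turn, with 3 mm of up-and-down slack. How far it is screwed on varies: it comes free after 105 to 145 degrees (further does no harm), then lifts straight off; before that it cannot be lifted. It turns easily.
- cap_bar (a point): Centre of the grip bar on the cap, 46 mm above the cap's origin, axes as the cap's: an upright bar 84 mm long (x), 12 mm thick (y), standing 30 mm high on the cap's perforated top face, which is 31 mm above the cap's origin.
- mat: Square black rubber mat fixed on the table, 200 x 200 x 4 mm, origin at the centre of its underside.
- roller1: One of three like copier feed rollers: black rubber tyre 26 mm thick and 50 mm long on a white hub 18 mm thick and 64 mm long, 45 g. Origin at its centre, z along its axis. Starts standing in the jar.
- roller2: One of three like copier feed rollers: black rubber tyre 26 mm thick and 50 mm long on a white hub 18 mm thick and 64 mm long, 45 g. Origin at its centre, z along its axis. Starts standing in the jar.
- roller3: One of three like copier feed rollers: black rubber tyre 26 mm thick and 50 mm long on a white hub 18 mm thick and 64 mm long, 45 g. Origin at its centre, z along its axis. Starts standing in the jar.
- cleaner: Bystander: white bottle with a black cap, 66 mm across, 170 mm high, origin at the centre of its foot.
- cartridge: Bystander: black cartridge lying along its y, 55 x 200 x 60 mm, origin at the centre of its underside.
- driver: Bystander: screwdriver lying along its x, grey handle.
Not all that is in view belongs to the job. What is shaped like the cap but purple, red or turquoise is not meant.

How it is judged:
By the outcome, as a careful person would: the job done as asked, in the order asked, and still so for the second after the job is handed in, with the robot touching nothing.
It also fails if it takes over 72 s, if anything falls off the work surface, if the arm or the gripper's body presses on something with over 40 N, if the wrist force passes 120 N, or if a joint passes its speed limit or range.

## Working session

There is one attempt and no reset: what is moved stays moved. The work goes in short steps, Python scripts to look and compute and a tool call to move; the robot and the scene stay as the last step left them, time stands still between calls to the robot, and variables do not carry over. Pictures are saved under pics/ and viewed, and the job is handed in when it is done.

Besides the shell and the picture viewer there is one more tool, called after "Emit:" as name(argument=value, ...), one argument or row to a line, values as JSON. move_arm: Moves the arm, as the interface text tells. Its arguments: {"type":"object","properties":{"rows":{"type":"array"},"squeeze":{"type":"number"}},"required":["rows"]}

```bash
ls; mkdir -p pics
python3 - <<'E'
from station import observe,cams,robot
import cv2
s=observe();print(s);print(robot.grip_point_offset)
for n in["scene","top","wrist"]:
    c=cams.get_calibration(n);print(n,c)
    cv2.imwrite(f"pics/{n}0.png",cams.snapshot(n)[:,:,::-1])
E
```

```text
pics
{'time': 0.0, 'q': array([-1.41347682,  0.42674979,  0.07383876,  1.60662546, -0.0340865 ,
        1.11078261, -0.06711224]), 'qvel': array([ 5.67843403e-04, -5.81719700e-04,  1.95311874e-03, -2.88939524e-03,
        1.41442768e-04,  5.88876095e-04,  8.13333114e-05]), 'effort': array([ 7.91394577e-04, -9.35827518e+01,  3.66734661e+00, -4.54175305e+01,
       -4.88096068e-02,  1.98267092e-02,  8.79113486e-05]), 'tool_pos': array([0.20376178, 0.643042  , 0.20475524]), 'tcp_rot': array([-4.74399357e-05,  1.52822240e-01,  9.88253478e-01, -6.51389422e-04]), 'wrist_force': array([-0.34825061,  0.00644738,  0.08775448]), 'torque': array([-0.0071537 ,  0.03231942,  0.02084487]), 'width': 0.09404997640014677}
-0.0188
scene {'K': array([[433.18101502,   0.        , 255.80658846],
       [  0.        , 433.18101502, 192.50249137],
       [  0.        ,   0.        ,   1.        ]]), 'k1': -0.025202167155836844, 'R': array([[ 0.33257452,  0.94307612, -0.00127412],
       [ 0.69170333, -0.24484615, -0.67940921],
       [-0.64104656,  0.22507288, -0.73375848]]), 't': array([-0.24429204, -0.29
[... 153 characters left out ...]
  ,   0.        ,   1.        ]]), 'k1': -0.0029129224323409305, 'R': array([[-0.00547704, -0.99972008,  0.0230168 ],
       [-0.98646143,  0.00162892, -0.16398537],
       [ 0.16390198, -0.02360334, -0.98619421]]), 't': array([0.0353207 , 0.60306395, 1.13022019])}
wrist {'K': array([[270.03604572,   0.        , 257.15872635],
       [  0.        , 270.03604572, 190.02880443],
       [  0.        ,   0.        ,   1.        ]]), 'k1': -0.04834840857180621, 'R': array([[ 3.01750896e-01,  9.53386408e-01, -8.68596927e-04],
       [ 9.18912758e-01, -2.90596816e-01,  2.66744884e-01],
       [ 2.54058535e-01, -8.12886726e-02, -9.63766783e-01]]), 't': array([-0.67420206, -0.02823837,  0.39166856])}
```

View pics/scene0.png

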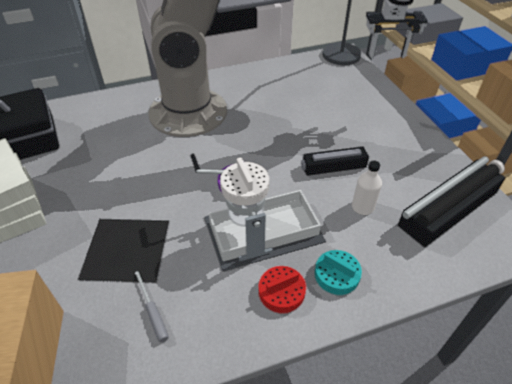

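View pics/top0.png

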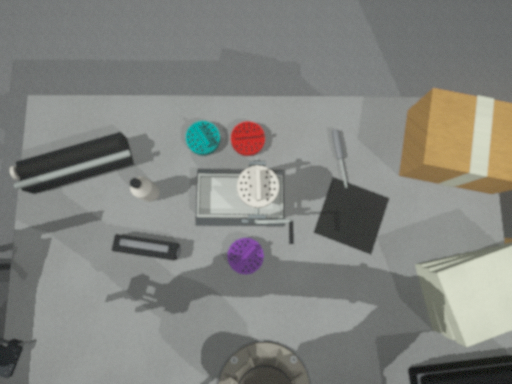

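View pics/wrist0.png

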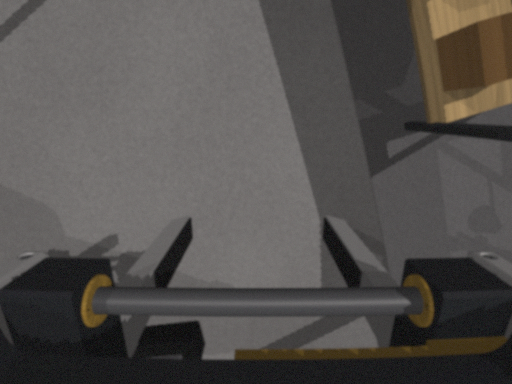

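Run:
```python
import cv2
t=cv2.imread("pics/top0.png")[120:280,180:400];cv2.imwrite("pics/topz.png",cv2.resize(t,None,fx=3.6,fy=3.6,interpolation=cv2.INTER_CUBIC))
t=cv2.imread("pics/scene0.png")[140:320,180:380];cv2.imwrite("pics/scenez.png",cv2.resize(t,None,fx=3.3,fy=3.3,interpolation=cv2.INTER_CUBIC))
```

```text
(no output)
```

View pics/topz.png

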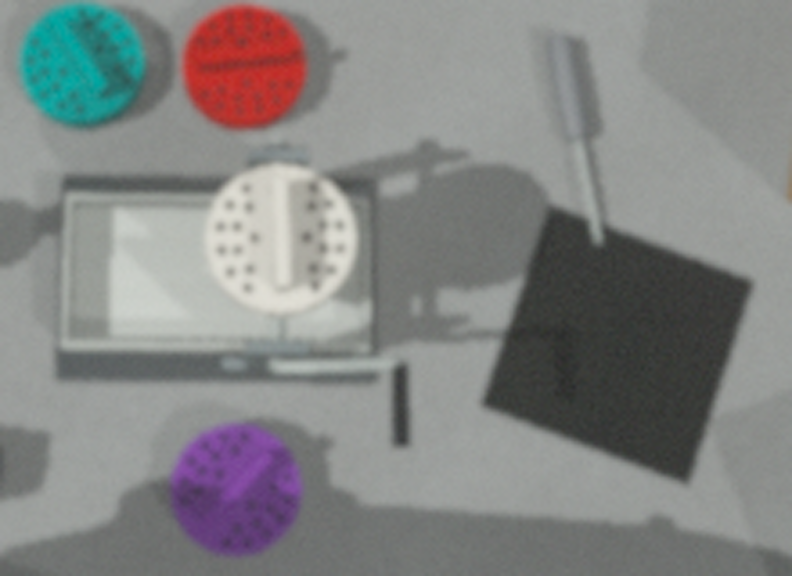

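View pics/scenez.png

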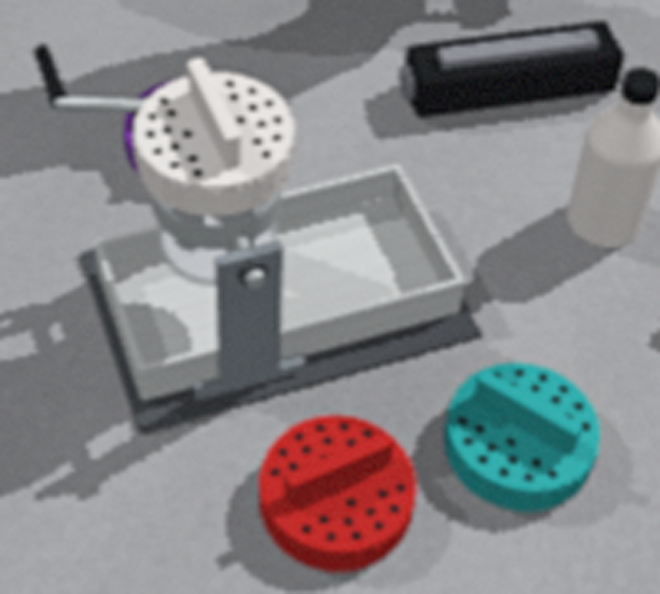

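```bash
cat > h.py <<'E'
import numpy as np
from station import observe,cams,robot
from scipy.optimize import least_squares
from scipy.spatial.transform import Rotation as Ro
def proj(n,X,c=None):
    c=c or cams.get_calibration(n);P=np.atleast_2d(X)@c["R"].T+c["t"];s=P[:,:2]/P[:,2:]
    s=s*(1+c["k1"]*(s**2).sum(1,keepdims=True));return s@c["K"][:2,:2].T+c["K"][:2,2]
Z={"top":(3.6,180,120),"scene":(3.3,180,140)}
def unz(n,p):
    f,a,b=Z[n];return (np.array(p,float)+.5)/f-.5+[a,b]
def onplane(n,p,z,c=None):
    return least_squares(lambda q:(proj(n,[q[0],q[1],z],c)-p).ravel(),[.5,.0]).x
E
python3 - <<'E'
from h import *
L=[("top",(-.156,-.094,.187),(401,446)),("top",(-.1,-.094,.187),(402,365)),("scene",(-.156,-.094,.184),(42,47)),
("scene",(.083,-.025,.166),(217,257)),("scene",(.083,.025,.166),(282,244)),
("scene",(.095,-.095,.004),(142,430)),("scene",(.095,.195,.004),(480,330)),("scene",(-.095,-.095,.004),(84,252)),
("top",(-.095,-.095,.004),(377,382)),("top",(-.095,.195,.004),(56,381)),("top",(.095,.195,.004),(64,176))]
C={n:cams.get_calibration(n) for n in Z}
obs=np.array([unz(n,p) for n,_,p in L])
def T(q,X):
    c,s=np.cos(q[2]),np.sin(q[2]);return np.array([q[0]+c*X[0]-s*X[1],q[1]+s*X[0]+c*X[1],X[2]])
def f(q): return np.concatenate([proj(n,T(q,X),C[n])[0]-o for (n,X,_),o in zip(L,obs)])
r=least_squares(f,[.5,0,0]);print("stand",r.x);print(np.round(r.fun.reshape(-1,2),1))
# cap bar triangulate ends
for a,b in [((284,182),(233,136)),((283,286),(197,64))]:
    g=lambda X:np.concatenate([proj("top",X,C["top"])[0]-unz("top",a),proj("scene",X,C["scene"])[0]-unz("scene",b)])
    k=least_squares(g,[.5,0,.25]);print("bar end top",k.x,k.fun.round(1))
for p in [(550,205),(752,285),(688,484),(483,404)]: print("mat",onplane("top",unz("top",p),.004))
for z in (.225,.235,.245):print("cap centre",z,onplane("top",unz("top",(281,238)),z))
E
```

```text
stand [ 0.59092509  0.02247864 -0.00770474]
[[ 0.4 -0.1]
 [-0.2  1.9]
 [-0.5  0.2]
 [ 0.3  1.6]
 [ 0.9  0.1]
 [-0.6  0.1]
 [ 1.1  0.3]
 [-1.6 -0.5]
 [-0.1  0.1]
 [-0.3  0.1]
 [-0.9 -0.3]]
bar end top [0.62854237 0.02260744 0.23984419] [-0.8 -0.2 -0.7  0. ]
bar end top [0.55009487 0.02278736 0.23860052] [-0.4 -0.1 -0.4  0. ]
mat [ 0.65881641 -0.23617373]
mat [ 0.58346329 -0.42033407]
mat [ 0.40303125 -0.35035937]
mat [ 0.47537729 -0.1677475 ]
cap centre 0.225 [0.58815038 0.02236148]
cap centre 0.235 [0.58634514 0.02275274]
cap centre 0.245 [0.5845399  0.02314399]
```

Emit:
move_arm(
  rows=[
    [0, [0, 0, -4], 0],
    [0, [0, 0, -4], 0],
    [0, [-0.5, -0.5, -3.5], 0],
    [0, [-2, -1.7, -3], 0],
    [0, [-2.9, -2.5, 0], 0],
    [0, [-2.9, -2.5, 0], 0],
    [0, [-2.9, -2.5, 0], 0],
    [0, [-2.9, -2.5, 0], 0],
    [0, [-2.9, -2.5, 0], 0],
    [0, [-2.9, -2.5, 0], 0],
    [0, [-2.9, -2.5, 0], 0],
    [0, [-2.9, -2.5, 0], 0],
    [0, [-2.9, -2.5, 0], 0],
    [0, [-2.9, -2.5, 0], 0],
    [0, [-2.9, -2.5, 0], 0],
    [0, [-2.9, -2.5, 0], 0],
    [0, [-2.9, -2.5, 0], 0],
    [0, [-2.9, -2.5, 0], 0],
    [0, [-2.9, -2.5, 0], 0],
    [0, [-2.9, -2.5, 0], 0],
  ],
  squeeze=40,
)

```text
time: 1.82
tool_pos: [0.5507, 0.0729, 0.3552]
tcp_rot: [-0.001, 0.146, 0.989, -0.002]
wrist_force: [1.1, 0.9, 0.5]
width: 0.0941
```

```bash
cat >> h.py <<'E'
def tool():
    s=observe();w,x,y,z=s["tcp_rot"];R=Ro.from_quat([x,y,z,w]).as_matrix()
    return s,s["tool_pos"],R
def rep(tgt=None,yaw=None):
    s,p,R=tool();ty=np.arctan2(R[1,1],R[0,1])
    print("t",s["time"].__round__(2),"p",p.round(4),"ydir",round(ty,4),"q",s["q"].round(2),"F",s["wrist_force"].round(1),"M",s["torque"].round(2),"w",round(s["width"],4),"zax",R[:,2].round(3))
    if tgt is not None: print("tool shift cm",(R.T@(np.array(tgt)-p)*100).round(2))
    if yaw is not None: print("turn about tool z",round(-((yaw-ty+np.pi)%(2*np.pi)-np.pi),3))
E
python3 -c "
from h import *
rep([.590,.0226,.36],-np.pi/2-.008)"
```

```text
t 1.82 p [0.5507 0.0729 0.3552] ydir 1.2784 q [-0.74  0.13  0.55  1.7  -0.07  1.34  1.11] F [1.1 0.9 0.5] M [ 0.04 -0.06  0.04] w 0.0941 zax [-0.003 -0.004 -1.   ]
tool shift cm [-5.21 -3.68 -0.48]
turn about tool z 2.857
```

Emit:
move_arm(
  rows=[
    [0, [-2.6, -1.8, 0], 0],
    [0, [-2.5, -1.8, 0], 0],
    [0, [0, 0, 0], 0.125],
    [0, [0, 0, 0], 0.125],
    [0, [0, 0, 0], 0.125],
    [0, [0, 0, 0], 0.125],
    [0, [0, 0, 0], 0.125],
    [0, [0, 0, 0], 0.125],
    [0, [0, 0, 0], 0.125],
    [0, [0, 0, 0], 0.125],
    [0, [0, 0, 0], 0.125],
    [0, [0, 0, 0], 0.125],
    [0, [0, 0, 0], 0.125],
    [0, [0, 0, 0], 0.125],
    [0, [0, 0, 0], 0.125],
    [0, [0, 0, 0], 0.125],
    [0, [0, 0, 0], 0.125],
    [0, [0, 0, 0], 0.125],
    [0, [0, 0, 0], 0.125],
    [0, [0, 0, 0], 0.125],
  ],
)

```text
time: 3.48
tool_pos: [0.5908, 0.0083, 0.352]
tcp_rot: [0.003, 0.956, 0.293, -0.005]
wrist_force: [-0.9, 0.1, -0.2]
width: 0.0941
```

```bash
python3 -c "
from h import *
rep([.590,.0226,.30],-np.pi/2-.008)"
```

```text
t 3.48 p [0.5908 0.0083 0.352 ] ydir -0.9769 q [-0.91  0.28  0.99  1.64 -0.23  1.36 -0.86] F [-0.9  0.1 -0.2] M [-0.03  0.09  0.  ] w 0.0941 zax [-0.008 -0.008 -1.   ]
tool shift cm [ 0.79 -1.24  5.19]
turn about tool z 0.602
```

Emit:
move_arm(
  rows=[
    [0, [0, 0, 0], 0.12],
    [0, [0, 0, 0], 0.12],
    [0, [0, 0, 0], 0.12],
    [0, [0, 0, 0], 0.12],
    [0, [0, 0, 0], 0.12],
    [0, [0, -0.7, 2.0], 0],
    [0, [0, -0.7, 2.0], 0],
    [0, [0, 0, 1.0], 0],
    [0, [0, 0, 0], 0],
  ],
)

```text
time: 4.23
tool_pos: [0.5901, 0.0227, 0.2997]
tcp_rot: [0.004, 1.0, -0.02, -0.004]
wrist_force: [0.5, -0.1, -0.6]
width: 0.0942
```

Run:
```python
from h import *
import cv2
rep([.590,.0226,.214],-np.pi/2-.008)
c=cams.get_calibration("wrist");cv2.imwrite("pics/w1.png",cams.snapshot("wrist")[:,:,::-1])
print(proj("wrist",[[.55,.0226,.24],[.63,.0226,.24],[.59,.0226,.21]],c))
```

```text
t 4.23 p [0.5901 0.0227 0.2997] ydir -1.6117 q [-0.99  0.38  1.12  1.72 -0.35  1.28 -1.41] F [ 0.5 -0.1 -0.6] M [-0.08  0.15  0.03] w 0.0942 zax [-0.008 -0.008 -1.   ]
tool shift cm [ 0.05 -0.06  8.57]
turn about tool z -0.033
[[258.14428643 240.5619881 ]
 [254.58039225 158.85220601]
 [256.29126479 192.41990469]]
```

View pics/w1.png

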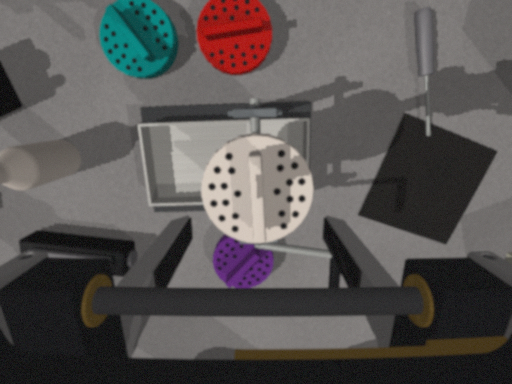

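Emit:
move_arm(
  rows=[
    [0, [0.2, -0.05, 2.5], -0.03],
    [0, [0, 0, 2.5], 0],
    [0, [0, 0, 2.0], 0],
    [0, [0, 0, 1.0], 0],
    [0, [0, 0, 0.3], 0],
    [0, [0, 0, 0], 0],
  ],
)

```text
time: 4.78
tool_pos: [0.595, 0.0202, 0.2205]
tcp_rot: [0.003, 1.0, -0.005, -0.001]
wrist_force: [-0.2, 0.2, 1.2]
width: 0.094
```

Run:
```python
from h import *
import cv2
rep([.5915,.0227,.214],-np.pi/2-.008)
c=cams.get_calibration("wrist");cv2.imwrite("pics/w2.png",cams.snapshot("wrist")[:,:,::-1])
cv2.imwrite("pics/s2.png",cv2.resize(cams.snapshot("scene")[100:260,160:360,::-1],None,fx=3.5,fy=3.5,interpolation=cv2.INTER_CUBIC))
```

```text
t 4.78 p [0.595  0.0202 0.2205] ydir -1.5799 q [-0.92  0.45  1.04  1.81 -0.42  1.13 -1.31] F [-0.2  0.2  1.2] M [0.03 0.15 0.03] w 0.094 zax [-0.002 -0.006 -1.   ]
tool shift cm [-0.35 -0.25  0.65]
turn about tool z -0.001
```

View pics/w2.png

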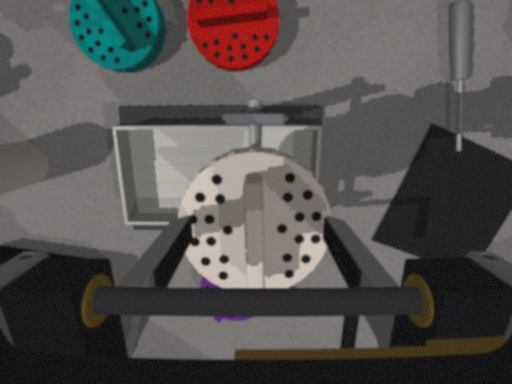

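View pics/s2.png

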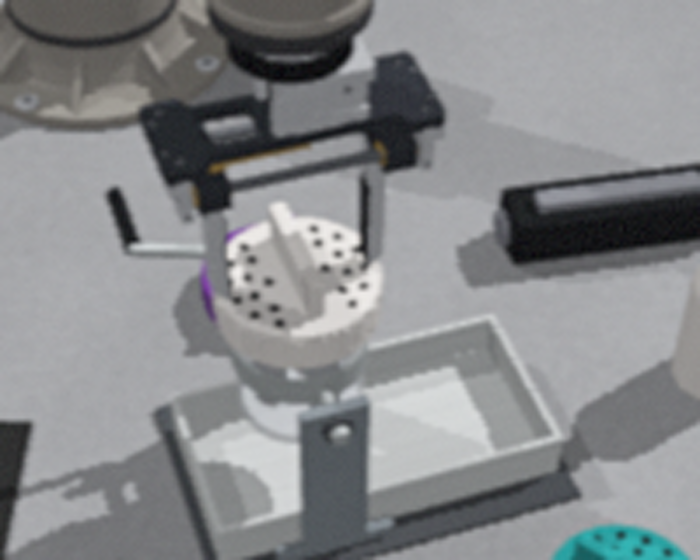

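Emit:
move_arm(
  rows=[
    [0, [-0.3, -0.25, 0.3], 0],
    [0, [0, 0, 0.25], 0],
    [120, [0, 0, 0], 0],
    [200, [0, 0, 0], 0],
    [255, [0, 0, 0], 0],
    [255, [0, 0, 0], 0],
    [255, [0, 0, 0], 0],
    [255, [0, 0, 0], 0],
  ],
  squeeze=30,
)

```text
time: 5.55
tool_pos: [0.5938, 0.0234, 0.2189]
tcp_rot: [0.002, 1.0, -0.004, 0.002]
wrist_force: [0.4, -0.9, -0.3]
width: 0.0573
```

Run:
```python
from h import *
rep([.5915,.0227,.214],-np.pi/2-.008)
```

```text
t 5.55 p [0.5938 0.0234 0.2189] ydir -1.579 q [-0.93  0.44  1.05  1.82 -0.42  1.12 -1.32] F [ 0.4 -0.9 -0.3] M [0.01 0.17 0.02] w 0.0573 zax [ 0.004 -0.004 -1.   ]
tool shift cm [-0.23  0.07  0.49]
turn about tool z -0.0
```

Emit:
move_arm(
  rows=[
    [160, [-0.25, 0.07, 0.45], 0],
    [160, [0, 0, 0.15], 0],
    [255, [0, 0, 0], 0],
    [255, [0, 0, 0], 0],
    [255, [0, 0, 0], 0],
    [255, [0, 0, 0], 0],
    [255, [0, 0, 0], 0],
    [255, [0, 0, 0], 0],
  ],
  squeeze=30,
)

```text
time: 6.22
tool_pos: [0.5944, 0.0229, 0.2161]
tcp_rot: [0.0, 1.0, -0.004, 0.006]
wrist_force: [-0.5, 0.8, 4.9]
width: 0.0119
```

Run:
```python
from h import *
import cv2
rep([.5915,.0227,.214],-np.pi/2-.008)
cv2.imwrite("pics/s3.png",cv2.resize(cams.snapshot("scene")[100:260,160:360,::-1],None,fx=3.5,fy=3.5,interpolation=cv2.INTER_CUBIC))
```

```text
t 6.22 p [0.5944 0.0229 0.2161] ydir -1.5791 q [-0.93  0.44  1.04  1.83 -0.43  1.1  -1.31] F [-0.5  0.8  4.9] M [ 0.29  0.19 -0.14] w 0.0119 zax [ 0.012 -0.001 -1.   ]
tool shift cm [-0.29  0.02  0.21]
turn about tool z -0.0
```

View pics/s3.png

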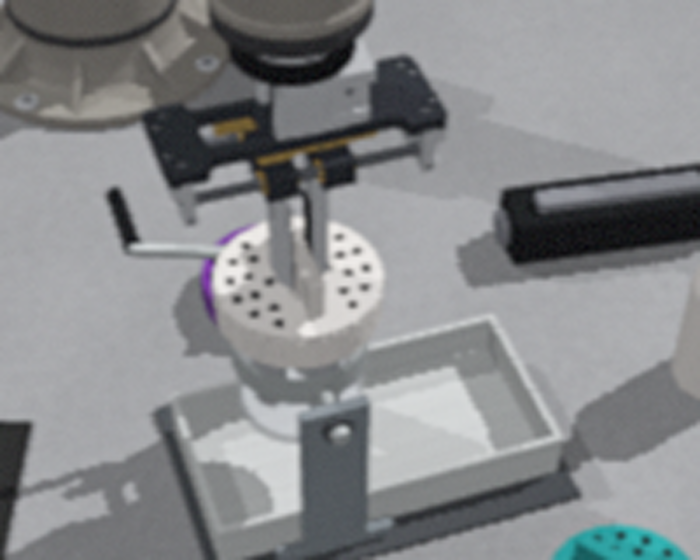

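Emit:
move_arm(
  rows=[
    [255, [-0.1, 0, -0.05], -0.08],
    [255, [-0.1, 0, -0.07], -0.12],
    [255, [-0.05, 0, -0.08], -0.12],
    [255, [0, 0, -0.08], -0.12],
    [255, [0, 0, -0.08], -0.12],
    [255, [0, 0, -0.08], -0.12],
    [255, [0, 0, -0.08], -0.12],
  ],
)

```text
time: 6.85
tool_pos: [0.5926, 0.0234, 0.2206]
tcp_rot: [0.004, 0.917, 0.398, 0.006]
wrist_force: [0.4, -0.6, -0.9]
width: 0.0118
```

Run:
```python
from h import *
rep([.5915,.0227,.214],-np.pi/2-.008)
```

```text
t 6.85 p [0.5926 0.0234 0.2206] ydir -0.7522 q [-0.81  0.35  0.84  1.82 -0.29  1.08 -0.61] F [ 0.4 -0.6 -0.9] M [-0.01 -0.25 -0.05] w 0.0118 zax [ 0.014 -0.003 -1.   ]
tool shift cm [-0.13 -0.04  0.66]
turn about tool z 0.827
```

Emit:
move_arm(
  rows=[
    [255, [-0.05, 0, -0.06], -0.12],
    [255, [-0.05, 0, -0.06], -0.12],
    [255, [0, 0, -0.06], -0.12],
    [255, [0, 0, -0.06], -0.12],
    [255, [0, 0, -0.06], -0.12],
    [255, [0, 0, -0.06], -0.12],
    [255, [0, 0, -0.06], -0.12],
    [255, [0, 0, -0.06], -0.12],
    [255, [0, 0, -0.06], -0.12],
  ],
)

```text
time: 7.6
tool_pos: [0.5927, 0.0258, 0.2255]
tcp_rot: [0.006, 0.564, 0.826, 0.005]
wrist_force: [-3.4, 1.2, 2.6]
width: 0.0118
```

Run:
```python
from h import *
rep([.5915,.0227,.214],-np.pi/2-.008)
```

```text
t 7.6 p [0.5927 0.0258 0.2255] ydir 0.3726 q [-0.63  0.3   0.59  1.81 -0.19  1.07  0.4 ] F [-3.4  1.2  2.6] M [ 0.37  0.99 -0.5 ] w 0.0118 zax [ 0.016  0.001 -1.   ]
tool shift cm [-0.23 -0.24  1.15]
turn about tool z 1.951
```

Emit:
move_arm(
  rows=[
    [255, [-0.1, 0, -0.06], -0.12],
    [255, [-0.1, 0, -0.06], -0.12],
    [255, [0, -0.05, -0.06], -0.12],
    [255, [0, -0.05, -0.06], -0.12],
    [255, [0, 0, -0.06], -0.12],
    [255, [0, 0, -0.06], -0.12],
    [255, [0, 0, -0.06], -0.12],
    [255, [0, 0, -0.06], -0.12],
  ],
)

```text
time: 8.27
tool_pos: [0.5893, 0.0251, 0.2297]
tcp_rot: [0.004, 0.099, 0.995, 0.003]
wrist_force: [-2.2, -1.8, 4.7]
width: 0.0128
```

Run:
```python
from h import *
import cv2
rep([.5915,.0227,.214],-np.pi/2-.008)
cv2.imwrite("pics/s4.png",cv2.resize(cams.snapshot("scene")[100:260,160:360,::-1],None,fx=3.5,fy=3.5,interpolation=cv2.INTER_CUBIC))
```

```text
t 8.27 p [0.5893 0.0251 0.2297] ydir 1.3722 q [-0.48  0.27  0.41  1.8  -0.13  1.08  1.34] F [-2.2 -1.8  4.7] M [-0.55  0.76 -0.6 ] w 0.0128 zax [ 0.008  0.004 -1.   ]
tool shift cm [-0.25 -0.21  1.57]
turn about tool z 2.951
```

View pics/s4.png

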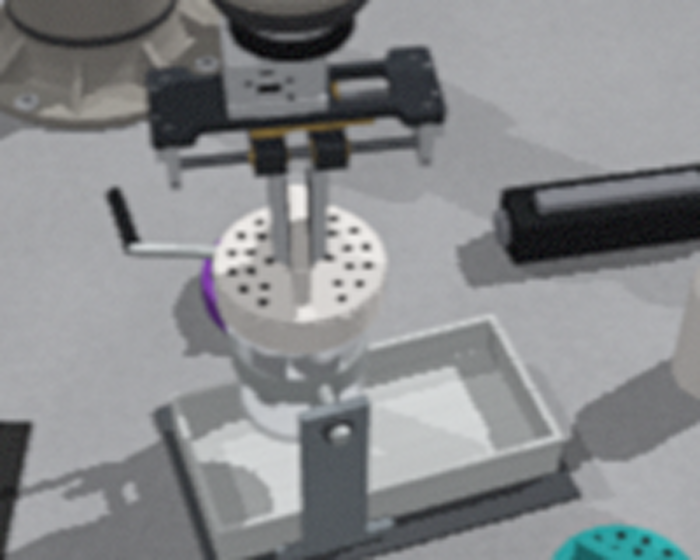

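Emit:
move_arm(
  rows=[
    [255, [0, 0, 0], 0],
    [255, [0, 0, -0.3], 0],
    [255, [0, 0, -0.5], 0],
    [255, [0, 0, -0.5], 0],
    [255, [0, 0, 0], 0],
  ],
  squeeze=40,
)

```text
time: 8.73
tool_pos: [0.5882, 0.0235, 0.2431]
tcp_rot: [0.003, 0.094, 0.996, 0.002]
wrist_force: [-0.5, 0.3, -1.3]
width: 0.0119
```

Run:
```python
from h import *
import cv2
rep([.5915,.0227,.214],-np.pi/2-.008)
cv2.imwrite("pics/s5.png",cv2.resize(cams.snapshot("scene")[100:260,160:360,::-1],None,fx=3.5,fy=3.5,interpolation=cv2.INTER_CUBIC))
```

```text
t 8.73 p [0.5882 0.0235 0.2431] ydir 1.3829 q [-0.49  0.26  0.41  1.79 -0.12  1.11  1.35] F [-0.5  0.3 -1.3] M [0.01 0.03 0.01] w 0.0119 zax [ 0.006  0.003 -1.   ]
tool shift cm [-0.33 -0.03  2.91]
turn about tool z 2.962
```

View pics/s5.png

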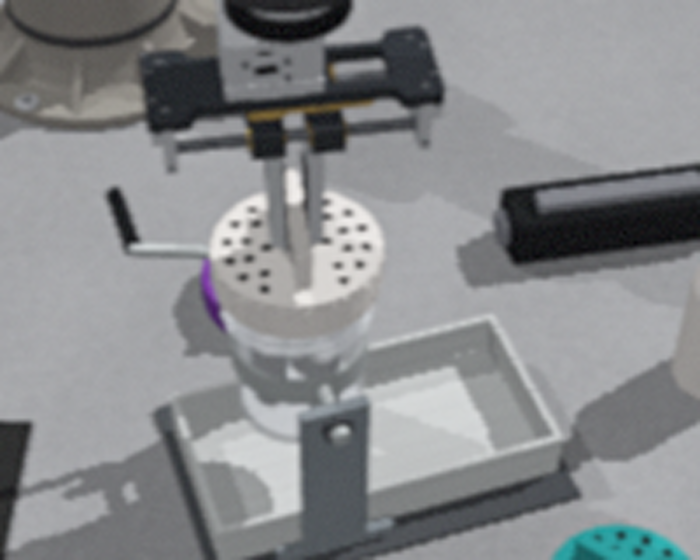

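Emit:
move_arm(
  rows=[
    [255, [0, 0, -2], 0],
    [255, [0, 0, -3], 0],
    [255, [0, 0, -3], 0],
    [255, [0, -1, -1], 0],
    [255, [0, -2.5, 0], 0],
    [255, [0, -3.5, 0], 0],
    [255, [0, -3.5, 0], 0],
    [255, [0, -3.5, 0], 0],
    [255, [0, -3.5, 0], 0],
    [255, [0, -3.5, 0], 0],
    [255, [0, -3.5, 0], 0],
    [255, [0, -3.0, 0], 0],
    [255, [0, -2.5, 0], 0],
    [255, [0, -1, 0], 0],
    [255, [0, 0, 0], 0],
  ],
)

```text
time: 10.03
tool_pos: [0.5227, -0.2938, 0.3295]
tcp_rot: [-0.001, 0.092, 0.996, 0.001]
wrist_force: [0.0, 0.8, -1.7]
width: 0.0115
```

Run:
```python
from h import *
import cv2
rep([.53,-.294,.15],np.pi/2)
cv2.imwrite("pics/s6.png",cams.snapshot("scene")[:,:,::-1])
cv2.imwrite("pics/t6.png",cams.snapshot("top")[:,:,::-1])
```

```text
t 10.03 p [ 0.5227 -0.2938  0.3295] ydir 1.3866 q [-0.09  0.24  0.61  1.65 -0.15  1.3   1.93] F [ 0.   0.8 -1.7] M [ 0.03  0.02 -0.05] w 0.0115 zax [-0.001  0.003 -1.   ]
tool shift cm [-0.75  0.06 17.95]
turn about tool z -0.184
```

View pics/s6.png

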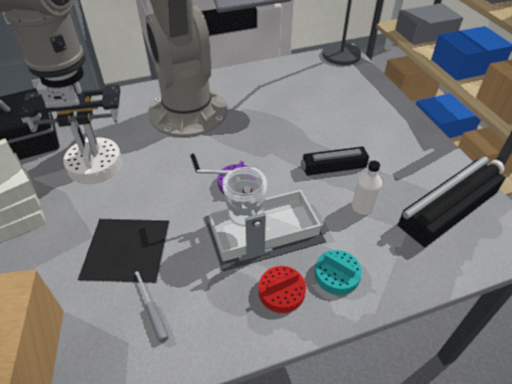

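View pics/t6.png

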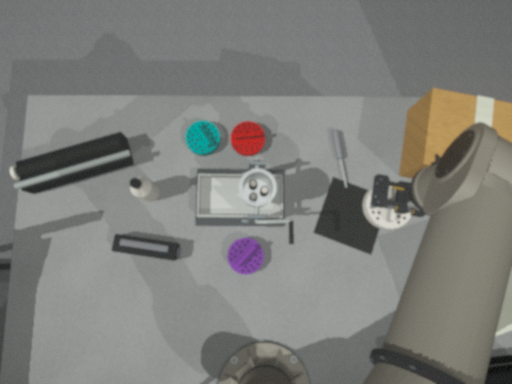

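Emit:
move_arm(
  rows=[
    [255, [-0.7, 0, 2], 0],
    [255, [0, 0, 3.5], 0],
    [255, [0, 0, 3.5], 0],
    [255, [0, 0, 3.5], 0],
    [255, [0, 0, 3.5], 0],
    [255, [0, 0, 3], 0],
    [255, [0, 0, 2], 0],
    [255, [0, 0, 0], 0],
  ],
)

```text
time: 10.8
tool_pos: [0.5388, -0.2749, 0.1118]
tcp_rot: [0.002, 0.081, 0.997, 0.005]
wrist_force: [-0.9, 0.4, -1.7]
width: 0.0119
```

Run:
```python
from h import *
import cv2
rep([.53,-.294,.05],np.pi/2)
cv2.imwrite("pics/s7.png",cams.snapshot("scene")[:,:,::-1])
```

```text
t 10.8 p [ 0.5388 -0.2749  0.1118] ydir 1.4077 q [-0.03  0.45  0.52  1.88 -0.3   0.88  2.05] F [-0.9  0.4 -1.7] M [0.06 0.07 0.05] w 0.0119 zax [ 0.006  0.009 -1.   ]
tool shift cm [ 0.58 -2.09  6.16]
turn about tool z -0.163
```

View pics/s7.png

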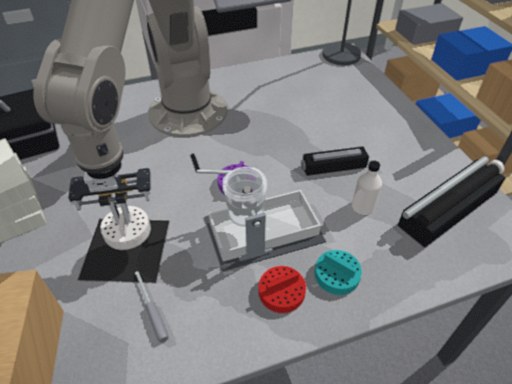

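Emit:
move_arm(
  rows=[
    [255, [0.3, -1.0, 1.2], 0],
    [255, [0.3, -1.0, 1.2], 0],
    [255, [0, -0.1, 1.2], 0],
    [255, [0, 0, 1.0], 0],
    [255, [0, 0, 0.5], 0],
    [255, [0, 0, 0], 0],
  ],
)

```text
time: 11.35
tool_pos: [0.5378, -0.2902, 0.0673]
tcp_rot: [0.008, 0.077, 0.997, 0.005]
wrist_force: [0.1, 0.3, -1.8]
width: 0.0115
```

Run:
```python
from h import *
rep([.53,-.294,.04],np.pi/2)
```

```text
t 11.35 p [ 0.5378 -0.2902  0.0673] ydir 1.4159 q [ 0.03  0.52  0.49  1.9  -0.35  0.8   2.12] F [ 0.1  0.3 -1.8] M [ 0.02  0.01 -0.  ] w 0.0115 zax [ 0.016  0.009 -1.   ]
tool shift cm [ 0.75 -0.53  2.71]
turn about tool z -0.155
```

Emit:
move_arm(
  rows=[
    [255, [0.4, -0.25, 0.7], 0],
    [255, [0.4, -0.25, 0.7], 0],
    [255, [0, 0, 0.4], 0],
    [255, [0, 0, 0.3], 0],
    [255, [0, 0, 0], 0],
  ],
)

```text
time: 11.77
tool_pos: [0.5301, -0.293, 0.0456]
tcp_rot: [0.009, 0.077, 0.997, 0.005]
wrist_force: [-0.8, -0.4, -2.1]
width: 0.0119
```

Run:
```python
from h import *
import cv2
rep([.53,-.294,.04],np.pi/2)
cv2.imwrite("pics/s8.png",cv2.resize(cams.snapshot("scene")[160:300,60:220,::-1],None,fx=4,fy=4,interpolation=cv2.INTER_CUBIC))
```

```text
t 11.77 p [ 0.5301 -0.293   0.0456] ydir 1.4173 q [ 0.05  0.54  0.47  1.92 -0.37  0.75  2.15] F [-0.8 -0.4 -2.1] M [-0.02  0.06  0.02] w 0.0119 zax [ 0.018  0.008 -1.   ]
tool shift cm [ 0.   -0.1   0.56]
turn about tool z -0.154
```

View pics/s8.png

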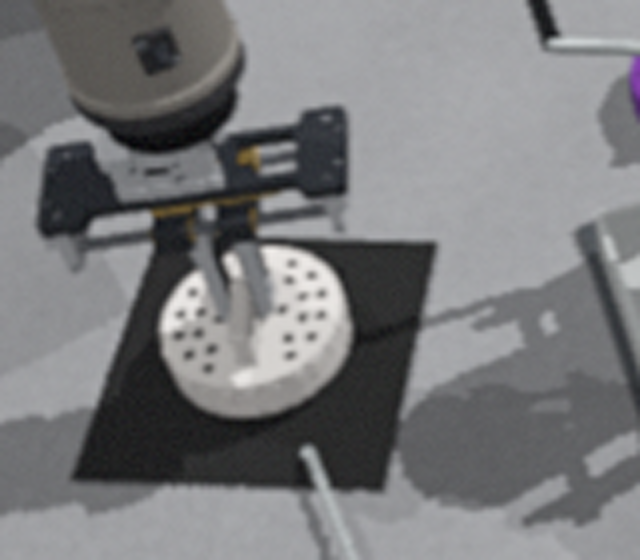

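Emit:
move_arm(
  rows=[
    [255, [0, 0, 0.25], 0],
    [255, [0, 0, 0.2], 0],
    [255, [0, 0, 0.2], 0],
    [255, [0, 0, 0], 0],
  ],
)

```text
time: 12.15
tool_pos: [0.5309, -0.2932, 0.0393]
tcp_rot: [0.009, 0.077, 0.997, 0.005]
wrist_force: [0.2, 0.4, -2.1]
width: 0.012
```

Run:
```python
from h import *
rep([.53,-.294,.04],np.pi/2)
```

```text
t 12.15 p [ 0.5309 -0.2932  0.0393] ydir 1.4173 q [ 0.06  0.55  0.46  1.92 -0.37  0.74  2.15] F [ 0.2  0.4 -2.1] M [0.02 0.04 0.01] w 0.012 zax [ 0.019  0.008 -1.   ]
tool shift cm [ 0.08 -0.09 -0.07]
turn about tool z -0.154
```

Emit:
move_arm(
  rows=[
    [255, [0, 0, 0.15], 0],
    [255, [0, 0, 0.15], 0],
    [255, [0, 0, 0], 0],
  ],
)

```text
time: 12.4
tool_pos: [0.5314, -0.2933, 0.0365]
tcp_rot: [0.01, 0.077, 0.997, 0.005]
wrist_force: [-0.9, 0.6, 2.4]
width: 0.0116
```

Run:
```python
from h import *
rep()
```

```text
t 12.4 p [ 0.5314 -0.2933  0.0365] ydir 1.4175 q [ 0.06  0.55  0.46  1.93 -0.38  0.73  2.16] F [-0.9  0.6  2.4] M [ 0.17  0.53 -0.06] w 0.0116 zax [ 0.02   0.008 -1.   ]
```

Emit:
move_arm(
  rows=[
    [255, [0, 0, 0.12], 0],
    [255, [0, 0, 0.05], 0],
    [230, [0, 0, 0], 0],
    [225, [0, 0, 0], 0],
    [215, [0, 0, 0], 0],
    [200, [0, 0, 0], 0],
    [180, [0, 0, 0], 0],
  ],
)

```text
time: 12.98
tool_pos: [0.5322, -0.2936, 0.0363]
tcp_rot: [0.011, 0.077, 0.997, 0.005]
wrist_force: [0.4, 0.3, 0.0]
width: 0.0235
```

Run:
```python
from h import *
import cv2
rep()
cv2.imwrite("pics/s9.png",cv2.resize(cams.snapshot("scene")[160:300,60:220,::-1],None,fx=4,fy=4,interpolation=cv2.INTER_CUBIC))
```

```text
t 12.98 p [ 0.5322 -0.2936  0.0363] ydir 1.4173 q [ 0.06  0.55  0.46  1.92 -0.38  0.73  2.16] F [0.4 0.3 0. ] M [0.03 0.03 0.01] w 0.0235 zax [ 0.022  0.008 -1.   ]
```

View pics/s9.png

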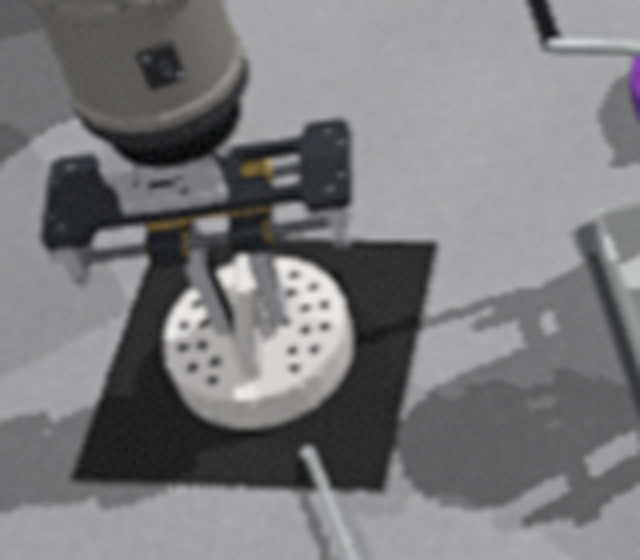

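Emit:
move_arm(
  rows=[
    [120, [0, 0, -1], 0],
    [60, [0, 0, -3], 0],
    [30, [0, 0, -3.5], 0],
    [30, [0, 0, -3.5], 0],
    [30, [0, 0, -3.5], 0],
    [30, [0, 0, -3.5], 0],
    [30, [0, 0, -3.5], 0],
    [30, [0, 0, -3.5], 0],
    [30, [0.5, 1, -3], 0],
    [30, [1.3, 2.6, -0.5], 0],
    [30, [1.3, 2.6, 0], 0],
    [30, [1.3, 2.6, 0], 0],
    [30, [1.3, 2.6, 0], 0],
    [30, [1.3, 2.6, 0], 0],
    [30, [1.3, 2.6, 0], 0],
    [30, [1.3, 2.6, 0], 0],
    [30, [1, 1.6, 0], -0.08],
    [30, [0, 0, 0], -0.07],
    [30, [0, 0, 0], 0],
  ],
)

```text
time: 14.62
tool_pos: [0.4444, -0.0695, 0.348]
tcp_rot: [0.015, 0.005, 1.0, 0.003]
wrist_force: [-0.4, 0.3, -0.4]
width: 0.0829
```

Run:
```python
from h import *
import cv2
rep([.456,-.0705,.184-.0188+.004],np.pi/2-.008)
cv2.imwrite("pics/s10.png",cams.snapshot("scene")[:,:,::-1])
c=cams.get_calibration("wrist");cv2.imwrite("pics/w10.png",cams.snapshot("wrist")[:,:,::-1])
print(proj("wrist",[[.435,-.0705,.184],[.494,-.0705,.184]],c))
```

```text
t 14.62 p [ 0.4444 -0.0695  0.348 ] ydir 1.5614 q [-0.41 -0.11  0.39  1.92  0.04  1.29  1.53] F [-0.4  0.3 -0.4] M [0.03 0.06 0.01] w 0.0829 zax [ 0.031  0.005 -1.   ]
tool shift cm [-0.62 -0.19 17.91]
turn about tool z -0.001
[[255.78112077 166.12549367]
 [256.4310099  208.931892  ]]
```

View pics/s10.png

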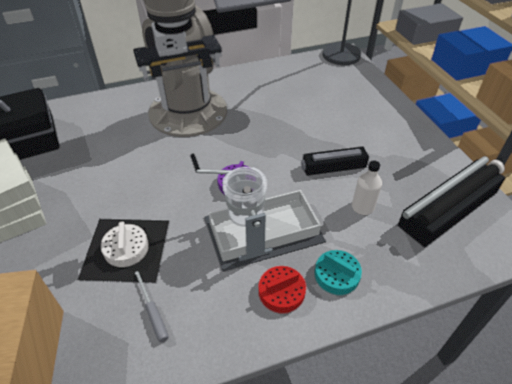

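View pics/w10.png

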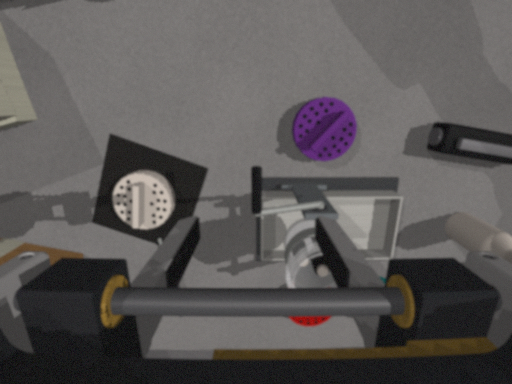

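Emit:
move_arm(
  rows=[
    [30, [-0.6, -0.2, 2.5], 0],
    [30, [0, 0, 3], 0],
    [30, [0, 0, 3], 0],
    [30, [0, 0, 2.5], 0],
    [30, [0, 0, 1], 0],
    [30, [0, 0, 0], 0],
  ],
)

```text
time: 15.22
tool_pos: [0.4566, -0.0772, 0.2258]
tcp_rot: [0.018, 0.02, 1.0, 0.002]
wrist_force: [0.6, 0.7, 0.2]
width: 0.0828
```

Run:
```python
from h import *
rep([.456,-.0705,.169],np.pi/2-.008)
```

```text
t 15.22 p [ 0.4566 -0.0772  0.2258] ydir 1.53 q [-0.38  0.02  0.43  2.08 -0.01  1.01  1.58] F [0.6 0.7 0.2] M [ 0.03  0.03 -0.01] w 0.0828 zax [ 0.035  0.004 -0.999]
tool shift cm [0.29 0.64 5.67]
turn about tool z -0.033
```

Emit:
move_arm(
  rows=[
    [30, [0.3, 0.6, 1.8], -0.03],
    [30, [0, 0.1, 2], 0],
    [30, [0, 0.1, 1.3], 0],
    [60, [0, 0, 0.6], 0],
    [100, [0, 0, 0], 0],
    [140, [0, 0, 0], 0],
  ],
  squeeze=12,
)

```text
time: 15.72
tool_pos: [0.4584, -0.0729, 0.1703]
tcp_rot: [0.019, 0.013, 1.0, 0.001]
wrist_force: [0.2, -0.4, 0.2]
width: 0.0662
```

Run:
```python
from h import *
import cv2
rep([.456,-.0705,.169],np.pi/2-.008)
c=cams.get_calibration("wrist");cv2.imwrite("pics/w11.png",cams.snapshot("wrist")[:,:,::-1])
```

```text
t 15.72 p [ 0.4584 -0.0729  0.1703] ydir 1.5449 q [-0.38  0.09  0.43  2.15 -0.05  0.87  1.63] F [ 0.2 -0.4  0.2] M [-0.03 -0.01  0.05] w 0.0662 zax [ 0.038  0.002 -0.999]
tool shift cm [0.25 0.23 0.13]
turn about tool z -0.018
```

View pics/w11.png

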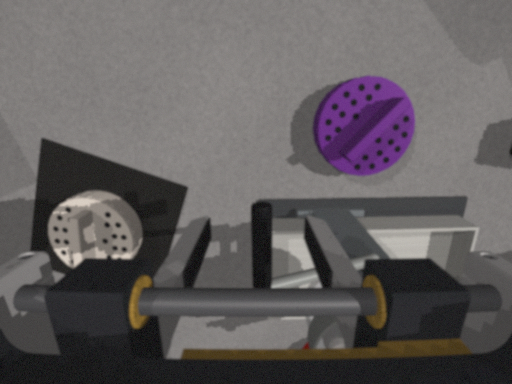

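Emit:
move_arm(
  rows=[
    [200, [0.2, 0.2, 0.1], -0.02],
    [255, [0, 0, 0], 0],
    [255, [0, 0, 0], 0],
    [255, [0, 0, 0], 0],
    [255, [0, 0, 0], 0],
    [255, [0, 0, 0], 0],
    [255, [0, 0, 0], 0],
  ],
  squeeze=12,
)

```text
time: 16.35
tool_pos: [0.4582, -0.0708, 0.1727]
tcp_rot: [0.022, 0.002, 1.0, 0.002]
wrist_force: [-0.9, 0.4, 0.9]
width: 0.0157
```

```bash
cat >> h.py <<'E'
def arc(n=10,step=0.12,r=.1,yc=.0225,zc=.15,zo=.0):
    s,p,R=tool();gp=p+R[:,2]*(-.0188)
    a=np.arctan2(gp[1]-yc,gp[2]-zc-zo);print("angle",round(a,3),"radius",round(np.hypot(gp[1]-yc,gp[2]-zc),4),"tip angle",round(a+np.radians(70),3))
    for i in range(n):
        d=np.array([0,r*(np.sin(a+step)-np.sin(a)),r*(np.cos(a+step)-np.cos(a))]);print((R.T@d*100).round(2).tolist());a+=step
E
python3 - <<'E'
from h import *
rep([.456,-.0705,.169],np.pi/2-.008);arc(20)
E
```

```text
t 16.35 p [ 0.4582 -0.0708  0.1727] ydir 1.566 q [-0.38  0.08  0.42  2.15 -0.05  0.87  1.64] F [-0.9  0.4  0.9] M [-0.03  0.02 -0.03] w 0.0157 zax [ 0.043  0.003 -0.999]
tool shift cm [0.24 0.03 0.36]
turn about tool z 0.003
angle -1.153 radius 0.1022 tip angle 0.069
[-0.04, 0.56, -1.06]
[-0.04, 0.68, -0.99]
[-0.04, 0.79, -0.9]
[-0.03, 0.89, -0.8]
[-0.02, 0.98, -0.69]
[-0.02, 1.06, -0.56]
[-0.01, 1.12, -0.43]
[-0.01, 1.16, -0.3]
[-0.0, 1.19, -0.15]
[0.01, 1.2, -0.01]
[0.01, 1.19, 0.13]
[0.02, 1.17, 0.27]
[0.02, 1.13, 0.41]
[0.03, 1.07, 0.54]
[0.03, 1.0, 0.67]
[0.04, 0.91, 0.78]
[0.04, 0.81, 0.88]
[0.05, 0.7, 0.98]
[0.05, 0.57, 1.05]
[0.05, 0.44, 1.11]
```

Emit:
move_arm(
  rows=[
    [255, [0, 0, 0], 0],
    [255, [0, 0.5, -1.0], 0],
    [255, [0, 0.65, -1.0], 0],
    [255, [0, 0.8, -0.9], 0],
    [255, [0, 0.9, -0.8], 0],
    [255, [0, 0.95, -0.7], 0],
    [255, [0, 1.05, -0.55], 0],
  ],
  squeeze=15,
)

```text
time: 16.93
tool_pos: [0.4587, -0.0306, 0.2263]
tcp_rot: [0.024, 0.007, 1.0, -0.004]
wrist_force: [-2.8, -15.8, 11.2]
width: 0.0136
```

Run:
```python
from h import *
import cv2
rep();arc(14)
cv2.imwrite("pics/s12.png",cams.snapshot("scene")[:,:,::-1])
```

```text
t 16.93 p [ 0.4587 -0.0306  0.2263] ydir 1.5568 q [-0.45  0.    0.37  2.1   0.01  1.    1.47] F [ -2.8 -15.8  11.2] M [-3.79  0.6  -0.22] w 0.0136 zax [ 0.049 -0.008 -0.999]
angle -0.508 radius 0.1088 tip angle 0.713
[-0.01, 1.08, -0.53]
[-0.0, 1.13, -0.4]
[0.0, 1.17, -0.26]
[0.01, 1.19, -0.12]
[0.02, 1.2, 0.03]
[0.02, 1.19, 0.17]
[0.03, 1.16, 0.31]
[0.04, 1.11, 0.45]
[0.04, 1.05, 0.58]
[0.05, 0.97, 0.7]
[0.05, 0.88, 0.81]
[0.06, 0.78, 0.91]
[0.06, 0.66, 1.0]
[0.06, 0.54, 1.07]
```

View pics/s12.png

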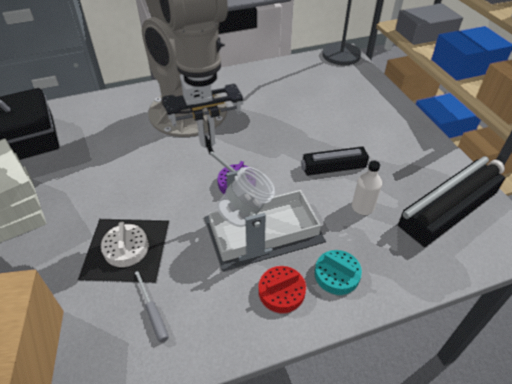

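Emit:
move_arm(
  rows=[
    [255, [0, 1.0, -0.5], 0],
    [255, [0, 1.1, -0.35], 0],
    [255, [0, 1.15, -0.2], 0],
    [255, [0, 1.2, -0.05], 0],
    [255, [0, 1.2, 0.05], 0],
    [255, [0, 1.2, 0.2], 0],
    [255, [0, 1.15, 0.3], 0],
  ],
)

```text
time: 17.57
tool_pos: [0.4607, 0.0445, 0.2381]
tcp_rot: [0.027, 0.011, 1.0, -0.008]
wrist_force: [-4.6, -5.4, 5.4]
width: 0.0135
```

Run:
```python
from h import *
import cv2
rep();arc(14)
cv2.imwrite("pics/s13.png",cv2.resize(cams.snapshot("scene")[60:260,140:340,::-1],None,fx=3,fy=3,interpolation=cv2.INTER_CUBIC))
```

```text
t 17.57 p [0.4607 0.0445 0.2381] ydir 1.5477 q [-0.54 -0.    0.28  2.07  0.04  1.03  1.27] F [-4.6 -5.4  5.4] M [-1.32  1.25  0.04] w 0.0135 zax [ 0.053 -0.017 -0.998]
angle 0.206 radius 0.1092 tip angle 1.428
[0.04, 1.16, 0.29]
[0.05, 1.12, 0.43]
[0.05, 1.06, 0.56]
[0.06, 0.98, 0.68]
[0.06, 0.89, 0.8]
[0.07, 0.79, 0.9]
[0.07, 0.68, 0.99]
[0.07, 0.55, 1.06]
[0.07, 0.42, 1.12]
[0.07, 0.29, 1.16]
[0.07, 0.14, 1.19]
[0.06, 0.0, 1.2]
[0.06, -0.14, 1.19]
[0.06, -0.28, 1.16]
```

View pics/s13.png

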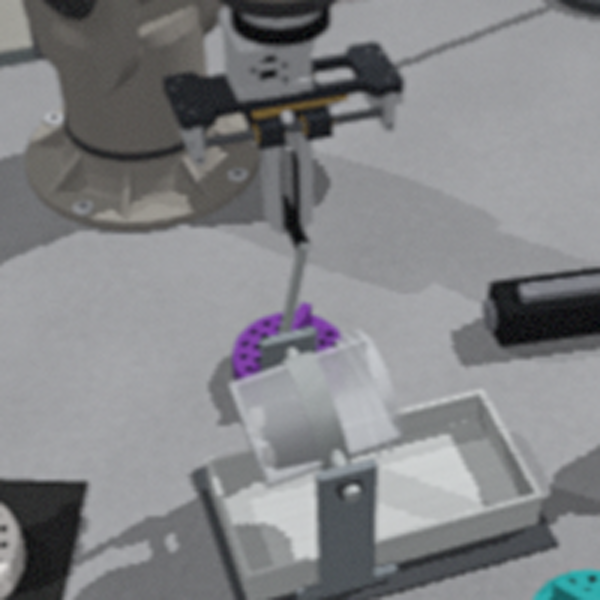

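Emit:
move_arm(
  rows=[
    [255, [0.05, 1.15, 0.5], 0],
    [255, [0.05, 1.1, 0.65], 0],
    [255, [0.05, 1.05, 0.75], 0],
    [255, [0.05, 0.95, 0.8], 0],
    [255, [0.05, 0.85, 0.9], 0],
  ],
)

```text
time: 18.03
tool_pos: [0.4618, 0.0975, 0.2041]
tcp_rot: [0.028, 0.012, 0.999, -0.009]
wrist_force: [-1.0, -4.7, 4.1]
width: 0.0135
```

Run:
```python
from h import *
rep();arc(8)
```

```text
t 18.03 p [0.4618 0.0975 0.2041] ydir 1.5471 q [-0.59  0.05  0.23  2.09  0.03  0.95  1.17] F [-1.  -4.7  4.1] M [-1.23  0.2  -0.05] w 0.0135 zax [ 0.056 -0.018 -0.998]
angle 0.803 radius 0.1048 tip angle 2.024
[0.07, 0.79, 0.9]
[0.07, 0.68, 0.98]
[0.07, 0.56, 1.06]
[0.07, 0.43, 1.12]
[0.07, 0.29, 1.16]
[0.07, 0.15, 1.19]
[0.07, 0.01, 1.2]
[0.06, -0.14, 1.19]
```

Emit:
move_arm(
  rows=[
    [255, [0.05, 0.75, 1.0], 0],
    [255, [0.05, 0.62, 1.05], 0],
    [255, [0.05, 0.5, 1.05], 0],
    [255, [0, 0.2, 0.6], 0],
    [255, [0, 0.05, 0.4], 0],
    [255, [0, 0, 0], 0],
  ],
)

```text
time: 18.53
tool_pos: [0.4639, 0.1171, 0.1606]
tcp_rot: [0.028, 0.012, 0.999, -0.011]
wrist_force: [-4.4, 2.0, 3.5]
width: 0.0135
```

Run:
```python
from h import *
import cv2
rep();arc(1)
cv2.imwrite("pics/s14.png",cv2.resize(cams.snapshot("scene")[80:280,160:360,::-1],None,fx=3,fy=3,interpolation=cv2.INTER_CUBIC))
cv2.imwrite("pics/t14.png",cv2.resize(cams.snapshot("top")[120:280,180:400,::-1],None,fx=3.6,fy=3.6,interpolation=cv2.INTER_CUBIC))
```

```text
t 18.53 p [0.4639 0.1171 0.1606] ydir 1.5459 q [-0.61  0.12  0.21  2.13  0.02  0.85  1.13] F [-4.4  2.   3.5] M [0.46 0.88 0.03] w 0.0135 zax [ 0.057 -0.023 -0.998]
angle 1.271 radius 0.0995 tip angle 2.493
[0.07, 0.31, 1.16]
```

View pics/s14.png

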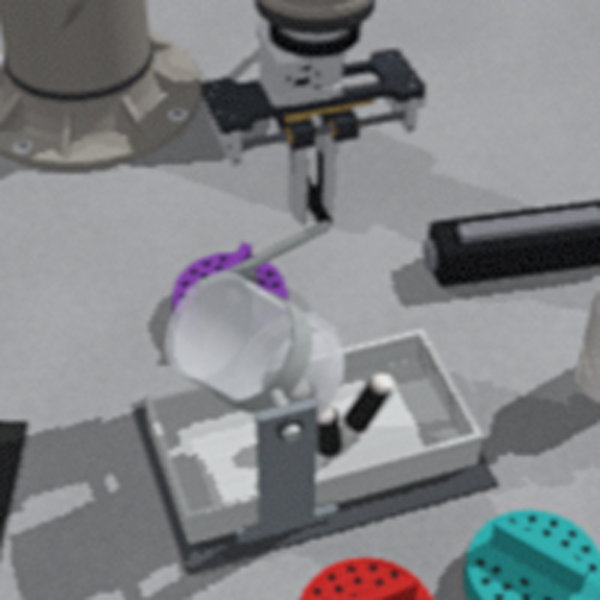

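View pics/t14.png

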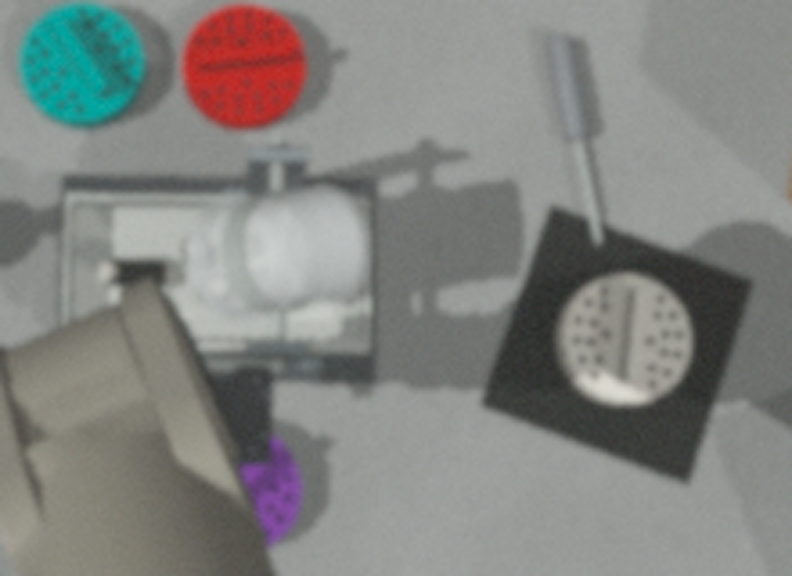

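Emit:
move_arm(
  rows=[
    [200, [0, 0, 0], 0],
    [150, [0, 0, 0], 0],
    [100, [0, 0, 0], 0],
    [80, [0, 0, 0], 0],
    [80, [0, 0, -1.5], 0],
    [80, [0, 0, -3], 0],
    [80, [0, 0, -3], 0],
    [80, [0, 0, -3], 0],
    [80, [0, 0, -3], 0],
    [80, [0, -2, -2], 0],
    [80, [0, -3, 0], 0],
    [80, [0, -3, 0], 0],
    [80, [0, -3, 0], 0],
    [80, [0, -3, 0], 0],
    [80, [0, -3, 0], 0],
    [80, [0, -3, 0], 0],
    [80, [0, -3, 0], 0],
    [80, [0, 0, 0], 0],
  ],
)

```text
time: 20.13
tool_pos: [0.4478, -0.1166, 0.329]
tcp_rot: [0.03, 0.009, 0.999, -0.01]
wrist_force: [0.3, -0.3, -0.9]
width: 0.0642
```

Run:
```python
from h import *
import cv2
rep()
cv2.imwrite("pics/s15.png",cams.snapshot("scene")[:,:,::-1])
cv2.imwrite("pics/s15z.png",cv2.resize(cams.snapshot("scene")[120:280,160:360,::-1],None,fx=3.7,fy=3.7,interpolation=cv2.INTER_CUBIC))
cv2.imwrite("pics/t15.png",cv2.resize(cams.snapshot("top")[120:280,180:400,::-1],None,fx=3.6,fy=3.6,interpolation=cv2.INTER_CUBIC))
cv2.imwrite("pics/w15.png",cams.snapshot("wrist")[:,:,::-1])
```

```text
t 20.13 p [ 0.4478 -0.1166  0.329 ] ydir 1.5522 q [-0.43 -0.11  0.49  1.96  0.07  1.22  1.59] F [ 0.3 -0.3 -0.9] M [0.04 0.08 0.01] w 0.0642 zax [ 0.061 -0.02  -0.998]
```

View pics/s15.png

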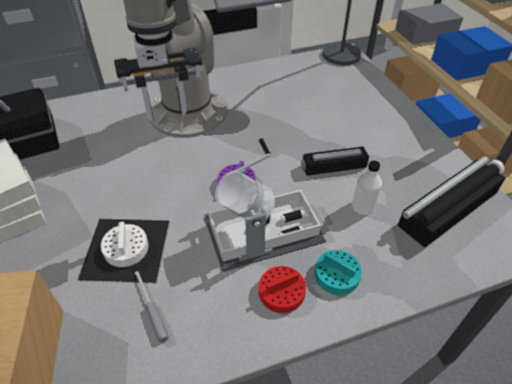

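View pics/s15z.png

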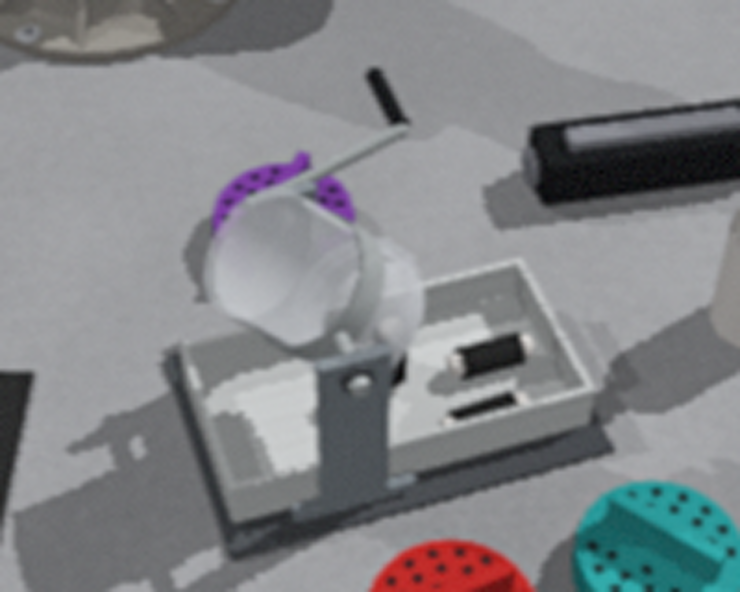

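View pics/t15.png

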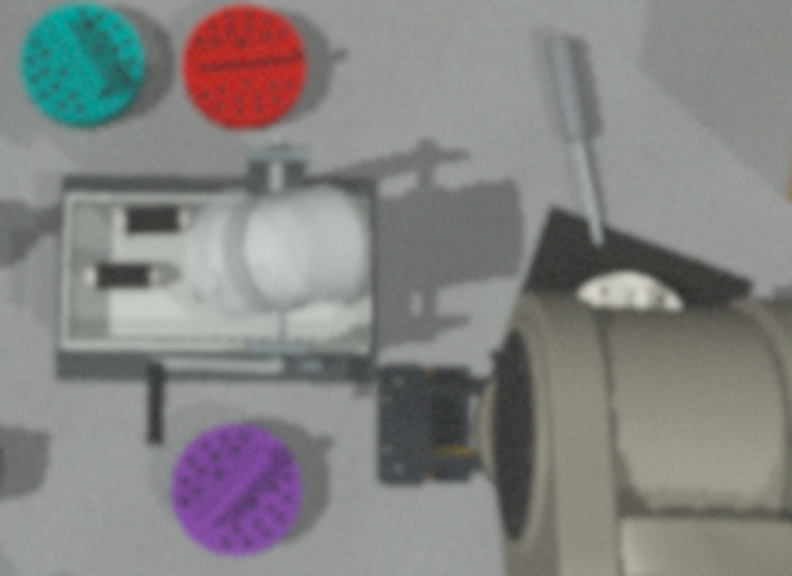

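View pics/w15.png

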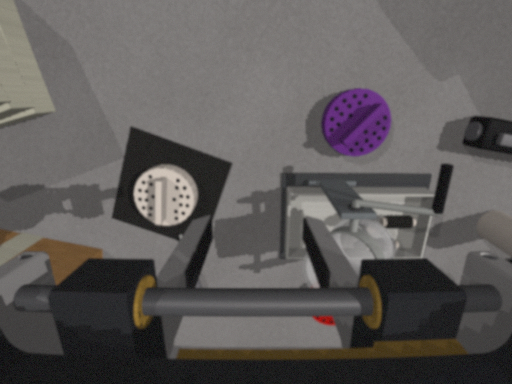

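Run:
```python
from h import *
import cv2
c=cams.get_calibration("wrist");print("cam pos",-c["R"].T@c["t"],"axis",c["R"][2], "tcp",observe()["tool_pos"])
t=cv2.imread("pics/s15.png");
s=cams.snapshot("scene")[:,:,::-1]
cv2.imwrite("pics/s16z.png",cv2.resize(s[185:260,205:335],None,fx=6,fy=6,interpolation=cv2.INTER_CUBIC))
# where is floor point near black piece
print(onplane("scene",np.array([160+398/3.7,120+372/3.7]),.02), proj("scene",[.591,.0615,.104]))
```

```text
cam pos [ 0.360448   -0.10651546  0.50301827] axis [ 0.32366684 -0.02143296 -0.94592833] tcp [ 0.44853283 -0.11054283  0.32842383]
[0.5843985  0.08711582] [[259.74394131 204.37005863]]
```

View pics/s16z.png

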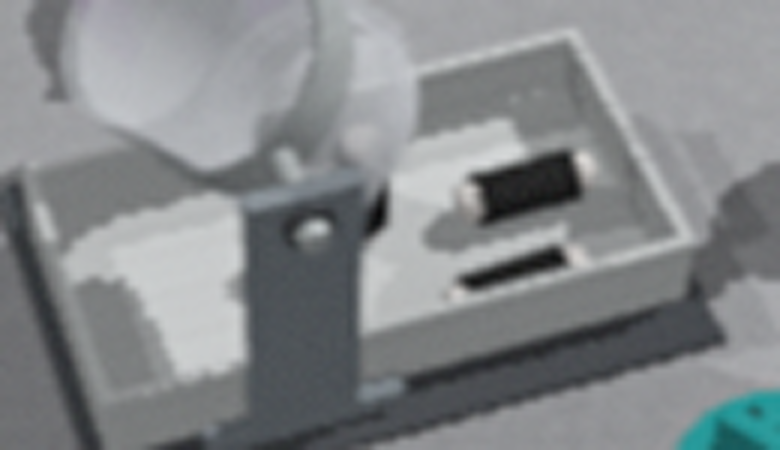

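Emit:
move_arm(
  rows=[
    [80, [-1.2, 3.5, 0], 0],
    [80, [-1.2, 3.5, 0], 0],
    [80, [-1.2, 3.5, 0], 0],
    [80, [-1.2, 3.5, 0], 0],
    [80, [-1.2, 3.5, 0], 0],
    [80, [-1.2, 3.5, 0], 0],
    [80, [-1.2, 3.5, 0], 0],
    [80, [-1.2, 3.5, 0], 0],
    [80, [-1.2, 3.5, 0], 0],
    [80, [-1.2, 3.0, 0], 0.1],
    [80, [0, 0, 0], 0.125],
    [80, [0, 0, 0], 0.125],
    [80, [0, 0, 0], 0.125],
    [80, [0, 0, 0], 0.125],
    [80, [0, 0, 0], 0.125],
    [80, [0, 0, 0], 0.125],
    [80, [0, 0, 0], 0.125],
    [80, [0, 0, 0], 0.125],
    [80, [0, 0, 0], 0.125],
    [80, [0, 0, 0], 0.125],
  ],
)

```text
time: 22.05
tool_pos: [0.5629, 0.2812, 0.3209]
tcp_rot: [0.024, 0.626, 0.78, 0.009]
wrist_force: [-0.7, 0.0, 0.1]
width: 0.0642
```

Run:
```python
from h import *
import cv2
rep()
cv2.imwrite("pics/w17.png",cams.snapshot("wrist")[:,:,::-1])
s=cams.snapshot("top")[:,:,::-1]
cv2.imwrite("pics/t17.png",cv2.resize(s[120:280,180:400],None,fx=3.6,fy=3.6,interpolation=cv2.INTER_CUBIC))
```

```text
t 22.05 p [0.5629 0.2812 0.3209] ydir 0.2191 q [-0.9   0.26  0.39  1.62 -0.06  1.25 -0.29] F [-0.7  0.   0.1] M [-0.01  0.15 -0.01] w 0.0642 zax [ 0.049 -0.016 -0.999]
```

View pics/w17.png

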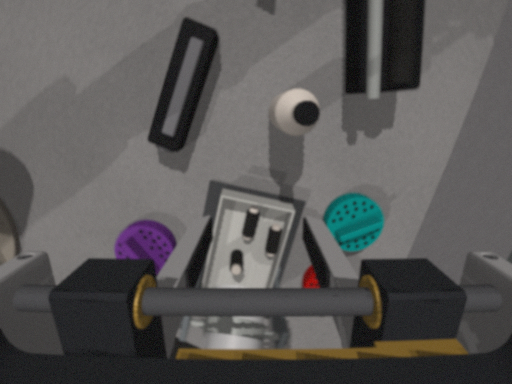

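Run:
```python
from h import *
import cv2
s=cv2.imread("pics/w17.png")[180:350,170:330]
cv2.imwrite("pics/w17z.png",cv2.resize(s,None,fx=4.5,fy=3.5,interpolation=cv2.INTER_CUBIC))
c=cams.get_calibration("wrist");print("cam",-c["R"].T@c["t"])
for z in (.02,.05,.07,.09):print(z,onplane("wrist",np.array([236,268]),z,c),onplane("wrist",np.array([236,250]),z,c))
print(proj("wrist",[[.591,.0615,.104],[.591,.0225+.0386+.0352,.104+.0296],[.591,.0225+.0386-.0352,.104-.0296]],c))
```

```text
cam [0.53708169 0.35941926 0.49812708]
0.02 [0.58448281 0.05142121] [0.57635823 0.09186379]
0.05 [0.58150864 0.07074649] [0.57389383 0.10865151]
0.07 [0.57952585 0.08363002] [0.5722509  0.11984332]
0.09 [0.57754307 0.09651354] [0.57060797 0.13103514]
[[239.41810578 291.00432207]
 [243.4878716  284.99004081]
 [235.8851207  296.44437093]]
```

View pics/w17z.png

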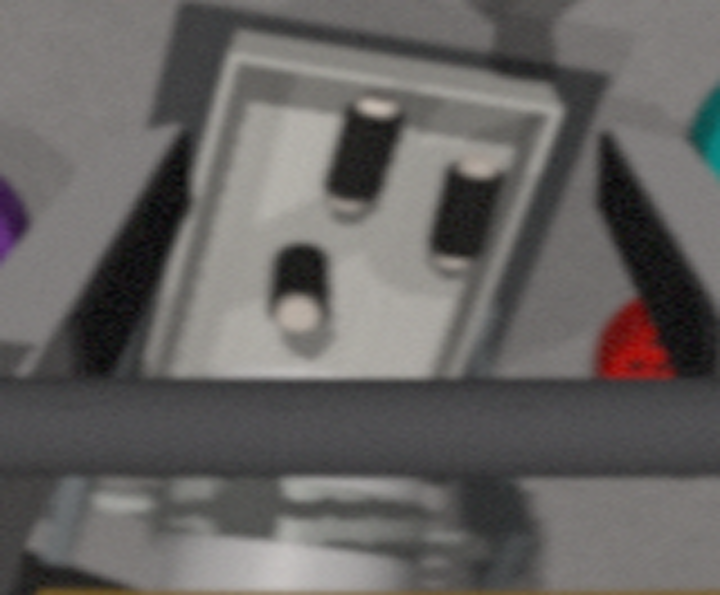

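View pics/t17.png

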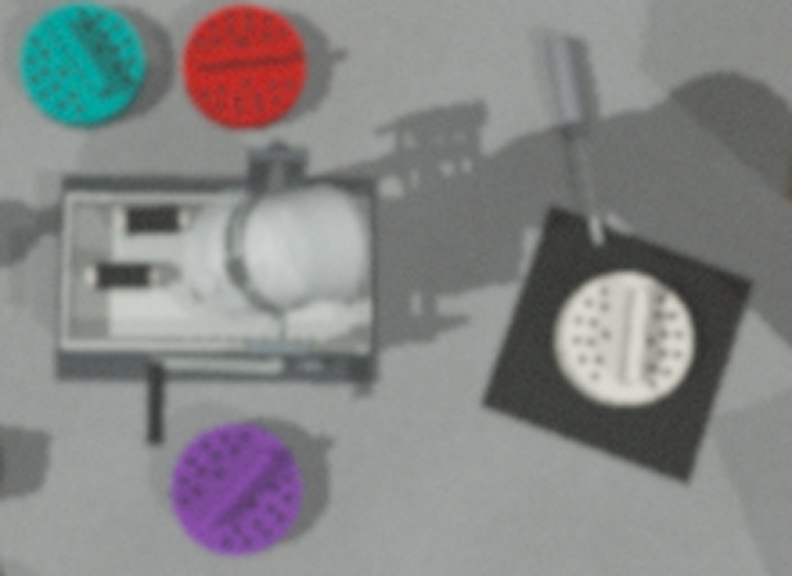

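Run:
```python
from h import *
rep();robot.job_done()
```

```text
t 22.15 p [0.5629 0.2813 0.3208] ydir 0.2225 q [-0.9   0.26  0.39  1.62 -0.06  1.25 -0.28] F [-0.5  0.6  0. ] M [-0.04  0.04  0.1 ] w 0.0648 zax [ 0.049 -0.016 -0.999]
the job is handed in; nothing more can be done
```

The job is done and handed in at 22.2 s of the 72 s allowed; no verdict was reported.

- **Cap:** I turned it counter-clockwise about 169°, lifted it straight off with the jar upright, and set it on the middle of the mat. It touched down with about 2.4 N, and it lies flat and right way up.
- **Jar:** I gripped the crank peg and took it over to the far stop, then opened the fingers and moved the arm clear. The highest wrist force in my end-of-call readings was about 19 N, while cranking.

**Last checks:**
- The pictures show all three rollers in the tray and out of the jar. Two are lying down, and the third stands on end just in front of the mouth. By my geometry its top is about 5 cm below the plane of the mouth, so it should be clear of the jar.
- The cleaner bottle, cartridge and screwdriver look unmoved. The screwdriver's tip was already over the edge of the mat at the start.
- The arm is touching nothing, with a wrist force near zero.

No check failed. The tool did tilt by up to about 3.5° during the crank move, and the peg slid a little along the finger pads, neither of which affected the result.

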